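# Close the dowelled chocolate mould and hold it shut

### The arm

A 6-joint arm with a two-finger parallel gripper is mounted at the origin on the work surface. World frame = base frame: x ahead of the robot, y to its left, z up, the work surface at z = 0. Lengths are in mm, angles in rad, forces in N, time in s.
With the tool pointing down it reaches from about 350 to 775 mm from the base axis. Payload 7.3 kg.
Tool frame: the origin (TCP) lies between the finger pads; the fingertips stand 17 mm ahead of it and the grasp point (between the pads) lies 2 mm behind it; z points along the fingers, y is the direction in which the jaws open and shut (so a half turn about z gives the same grasp; the last joint's range is limited). The gripper opens to 92 mm and grips with 3 to 60 N. Pads are 19 mm wide; open, the fingers measure 130 mm over their backs; the gripper's body (75 mm by 190 mm) begins 47 mm behind the grasp point.
Start: joints at [1.001, 0.342, 1.524, -0, 1.275, -0.146], TCP at [215.882, 478.579, 243.741] pointing down, gripper open.
Joint ranges: [-2.53, 2.53], [-0.77, 2.02], [0.04, 2.7], [-1, 4.14], [0.28, 2.66], [-3.11, 3.11]. Speed limits (rad/s): [2.57, 2.57, 3.14, 3.14, 3.14, 3.14].

### API

Orientations are given as [roll, pitch, yaw] about the fixed x, y, z axes, in that order (R = Rz(yaw) Ry(pitch) Rx(roll)).
In Python, from plant import get_obs, capture, get_calibration, close_job gives the robot as it stands.
- The arm moves only by the tool carry_out, never from a script. Its argument "moves" is one flat list of numbers, 7 for each row, row after row: the shift along the tool's x, y, z normalised to -1 to 1, where 1 is 40 cm, then the turn, a rotation vector about the tool's x, y, z normalised to -1 to 1, where 1 is 30 degrees, then the opening, from 0 (shut) to 1 (fully open). A call has exactly 8 rows; each row is the pose to reach, as a shift and turn from the pose measured when the call began, along the tool's axes at that moment; what a row does not reach only later rows make up. A row lasts 1/10 s, in which the tool goes at most 50 mm and 8.59 degrees, less where a joint would pass 70% of its speed; a pose out of reach is approached as far as the arm can. A call with a number of a shift or a turn outside -1 to 1 is refused whole. A call with a gripper value outside its range is refused whole. The fingers move at their own pace and stop on an object; the grip force is fixed at half the most. Time passes only in rows, so rows that repeat a pose let the fingers close, or fill a call up. It gives the time, the measured TCP pose, the force and the opening at its end, in the units of the state.
- get_obs(): the state, without advancing time (a new reading comes with each control period).
- capture(name): name is "side" or "top"; returns the picture (400x640x3 uint8, red, green, blue); there is no depth.
- get_calibration(name): a dict with "vfov" (degrees; the focal length in pixels is half the picture's height over the tangent of half this angle, whatever the lens; pixels are square), "cx", "cy" (the principal point, pixels), "cam_to_world" (4x4, takes a point from camera to world coordinates). Camera axes: x right, y up, looking along -z (the intrinsics and any distortion apply to the point x, -y, -z); pixel columns grow to the right and rows downward; lengths in mm; the calibration is good to about 2 mm. A picture is of the moment at which its call begins. get_calibration takes no time and is no camera call.
- close_job(): hands the job in, once; it reports no verdict.
The state is a dict: "time": time; "joint_positions": joint angles; "dq": joint speeds; "tau": joint torques, N m; "tool_pos": TCP position; "tcp_rot": TCP orientation; "contact_force": force on the tool from outside, world axes, zero at the start; "moment": the same for the moment, N m; "grip_width": finger opening in mm.
Only numpy, scipy, OpenCV 4.12 (cv2) and the standard library are available. Lean on these libraries where they do the work, as an engineer would, in place of code of your own. Each camera call takes 0.05 s, during which the arm holds its last target.

### The job

Close the two-part chocolate mould: take the loose white top half by its black handle, turn it so that its large hole goes over the large dowel and its small hole over the small dowel of the metal bottom half, and guide it down onto both dowels without letting go. Then press it down against the sprung orange pad until the two halves meet flush all round, and finish while still holding it pressed shut: the spring opens the mould if you let go. Leave the other things on the table where they are.

Things in the scene. Friction and masses are not known exactly. Their poses are not given: they have to be found in the camera images.
- base: Metal bottom half of the mould, fixed: steel foot plate 190 x 150 x 12 mm under a grey metal block 150 (x) x 110 (y) x 30 mm. Origin: centre of the underside, on the table; z up, x from the large to the small dowel. The mating face (block top) is 42 mm above the origin. A blue stripe marks the edge next to the large dowel.
- dowel_big (a point): Foot of the large brass dowel, on the mating face: x = -50, y = 0, z = 42 mm from the origin of base, same axes. 16 mm diameter, standing 24 mm above the face; its upper 6 mm taper to a 10 mm tip.
- dowel_small (a point): Foot of the small brass dowel, on the mating face: x = +50, y = 0, z = 42 mm from the origin of base, same axes. 10 mm diameter, standing 24 mm above the face; its upper 6 mm taper to a 4 mm tip.
- ejector (a joint): Sprung orange pad 62 x 46 mm in the middle of the bottom half: 0 = up, 6 mm proud of the mating face; grows in metres as it is pressed down; 0.006 = level with the face, mould shut. 5 N start it moving, 10 N press it level, so the top half merely laid on it stays 6 mm open.
- lid_grip (a point): Centre of the black handle of the loose top half: a solid upright bar 66 (x) x 24 (y) mm, rising 41 mm above the white plate. This point is 20 mm above the plate's top face, 40 mm above its underside. Axes of the plate: z up, x along the handle from the large hole to the small one.
- hole_big (a point): Centre of the large through hole (18 mm diameter) at the underside of the top half: x = -50, y = 0 from the plate's centre; axes as lid_grip.
- hole_small (a point): Centre of the small through hole (12 mm diameter) at the underside of the top half: x = +50, y = 0 from the plate's centre; axes as lid_grip.
- lid: The loose top half: white plate 140 (x) x 100 (y) x 20 mm, 0.22 to 0.38 kg, lying underside down on the yellow board. Origin: centre of its underside; axes as lid_grip. A blue stripe on top marks the edge next to the large hole.
- board: Yellow cutting board 270 x 230 x 12 mm, fixed on the table, on which the top half lies at the start. Origin at the centre of its underside.
- bowl: Steel mixing bowl, rim diameter 220 mm, 85 mm high, to be left alone. Origin at the centre of its underside.
- tumbler: White bottle with a black cap, 68 mm diameter, 190 mm high, to be left alone. Origin at the centre of its underside.
- cocoa_jar: Amber glass jar, 70 mm diameter, 90 mm high, to be left alone. Origin at the centre of its underside.
- scraper: Steel dough scraper with a green grip, about 80 x 140 x 12 mm, lying flat, to be left alone. Origin at its centre on the table.
There are look-alikes about, which are no part of the job. Leave any pink or red look-alike of the base alone.

How it is judged (in metres and radians):
On the way, in this order (a step that is already met when the one before it is completed fails the run):
1. the top half is held clear of the board (height (world z) of lid above 0.035 m and contact force between the fingers and lid above 1 N), for 0.2 s.
2. held by the gripper, the top half is on both dowels (horizontal distance between hole_big and dowel_big below 0.003 m and horizontal distance between hole_small and dowel_small below 0.003 m and z of hole_big in the frame of dowel_big below 0.02 m and z of hole_small in the frame of dowel_small below 0.02 m and contact force between the fingers and lid above 1 N), for 0.1 s.
At the end, for the whole second after the job is handed in: The gripper still holds the top half pressed shut and still: holes within 3 mm sideways of their dowels, underside within 1.8 mm of the mating face at both holes, level within 0.03 rad, pad pressed down over 4.2 mm, halves pressed with over 5 N, fingers on the top half with over 1 N (horizontal distance between hole_big and dowel_big below 0.003 m and horizontal distance between hole_small and dowel_small below 0.003 m and z of hole_big in the frame of dowel_big below 0.0018 m and z of hole_small in the frame of dowel_small below 0.0018 m and angle between lid's own z axis and vertical below 0.03 rad and value of joint ejector above 0.0042 m and contact force between lid and base above 5 N and contact force between the fingers and lid above 1 N and linear speed of lid below 0.02 m/s); the arm keeps its last pose, push and grip.
It fails at once if a bystander is moved more than 30 mm (distance of any of bowl, tumbler, cocoa_jar, scraper from where it was at the start of the episode above 0.03 m).
It also fails if it takes over 45 s, if anything falls off the work surface, if the arm or the gripper's body presses on something with over 40 N, if the wrist force passes 120 N, or if a joint passes its speed limit or range.

## Working session

There is one attempt and no reset: what is moved stays moved. The work goes in short steps, Python scripts to look and compute and a tool call to move; the robot and the scene stay as the last step left them, time stands still between calls to the robot, and variables do not carry over. Pictures are saved under pics/ and viewed, and the job is handed in when it is done.

Besides the shell and the picture viewer there is one more tool, called after "Call:" in YAML: its name, and indented under it one key for each argument. carry_out: Moves the arm, as the interface text tells. Scaled input: -1 to 1 covers 40 cm each way for a shift and 30 degrees each way for a turn. Its arguments: {"type":"object","properties":{"moves":{"type":"array","items":{"type":"number"}}},"required":["moves"]}

```bash
mkdir -p pics; ls
python3 - <<'E'
from plant import *
import cv2
print(get_obs())
for n in("side","top"):
    cv2.imwrite(f"pics/{n}0.png",capture(n)[:,:,::-1]); print(n,get_calibration(n))
E
```

```text
pics
{'time': 0.0, 'joint_positions': array([ 1.00100691e+00,  3.42735982e-01,  1.52503010e+00, -3.96849916e-06,
        1.27541687e+00, -1.46028083e-01]), 'dq': array([ 0.00172426,  0.00141675,  0.0002445 , -0.00014547,  0.00047082,
        0.00055416]), 'tau': array([ 1.76392066e-03, -4.31228507e+01, -2.44220567e+01,  7.18255481e-02,
        5.58489806e-02, -9.10808853e-05]), 'tool_pos': array([215.65582079, 478.23140914, 243.03350853]), 'tcp_rot': array([-3.14001873e+00, -2.27648491e-04,  2.71783230e+00]), 'contact_force': array([0.0124559 , 0.19918181, 0.06382393]), 'moment': array([-0.0024257 ,  0.00763321, -0.01414059]), 'grip_width': 91.9379242768547}
side {'vfov': 55.78091032086199, 'cx': 314.7035719304392, 'cy': 197.11363324447578, 'cam_to_world': array([[ 7.80722712e-01,  3.97359970e-01, -4.82262483e-01,
        -2.03649483e+02],
       [-6.24775519e-01,  4.82429468e-01, -6.13935957e-01,
        -9.03373672e+02],
       [-1.12959403e-02,  7.80619538e-01,  6.24904423e-01,
         9.83791649e+02],
       [ 0.00000000e+00,  0.00000000e+00,  0.00000000e+00,
         1.00000000e+00]])}
top {'vfov': 45.56659945983398, 'cx': 321.65822937190313, 'cy': 197.44799533763438, 'cam_to_world': array([[-1.10042708e-02,  9.91252637e-01, -1.31518502e-01,
         2.59179902e+02],
       [-9.99934052e-01, -1.13408459e-02, -1.81037914e-03,
        -2.10423581e+01],
       [-3.28607416e-03,  1.31489906e-01,  9.91312063e-01,
         1.80018259e+03],
       [ 0.00000000e+00,  0.00000000e+00,  0.00000000e+00,
         1.00000000e+00]])}
```

View pics/side0.png

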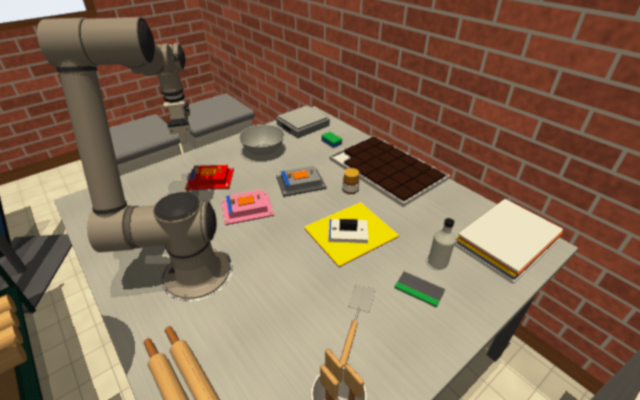

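View pics/top0.png

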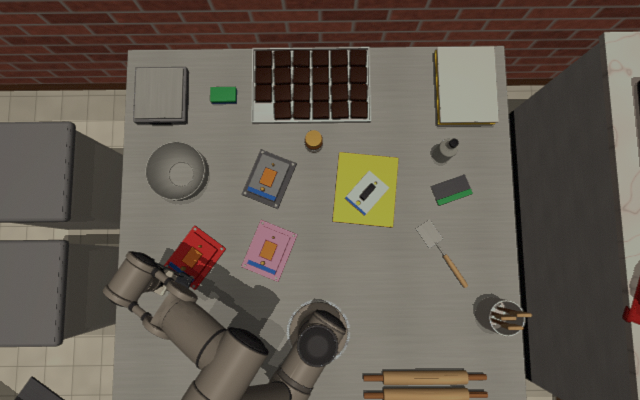

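The side view shows the grey base at about (300,180) with red (210,177) and pink (247,205) look-alikes. The lid is on the yellow board at (349,230). In the top view the grey base is at (270,178), pink at (270,250), red at (195,257) and the lid at (367,193). The grey one fits "grey metal". I'll enlarge crops of it and the lid.

Run:
```python
import cv2,numpy as np
t=cv2.imread("pics/top0.png"); s=cv2.imread("pics/side0.png")
a=cv2.resize(t[140:235,235:405],None,fx=4.7,fy=4.7,interpolation=cv2.INTER_CUBIC); cv2.imwrite("pics/c_top.png",a)
b=cv2.resize(s[155:270,265:405],None,fx=5,fy=5,interpolation=cv2.INTER_CUBIC); cv2.imwrite("pics/c_side.png",b)
```

```text
(no output)
```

View pics/c_top.png

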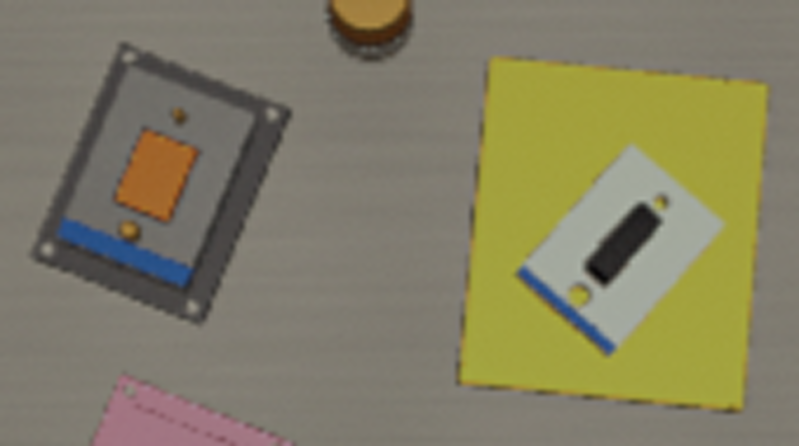

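View pics/c_side.png

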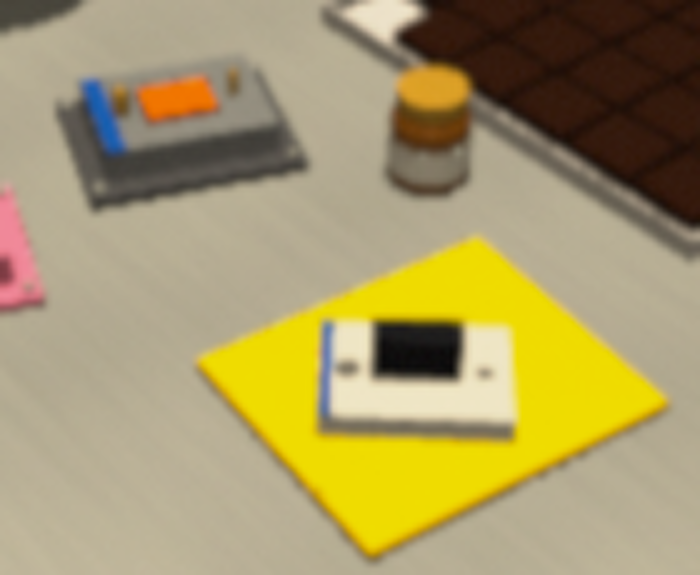

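```bash
cat > fit.py <<'E'
import numpy as np,cv2
from scipy.optimize import minimize
SS=8
def proj(cal,P):
    M=np.linalg.inv(np.array(cal["cam_to_world"])); P=np.atleast_2d(P)
    c=P@M[:3,:3].T+M[:3,3]; f=200/np.tan(np.radians(cal["vfov"]/2))
    return np.c_[cal["cx"]+f*c[:,0]/-c[:,2], cal["cy"]+f*(-c[:,1])/-c[:,2]]
def box(x0,x1,y0,y1,z0,z1):
    v=lambda *p:np.array(p,float)
    return [(v([x0,y0,z0],[x1,y0,z0],[x1,y0,z1],[x0,y0,z1]),v(0,-1,0)),(v([x0,y1,z0],[x1,y1,z0],[x1,y1,z1],[x0,y1,z1]),v(0,1,0)),
     (v([x0,y0,z0],[x0,y1,z0],[x0,y1,z1],[x0,y0,z1]),v(-1,0,0)),(v([x1,y0,z0],[x1,y1,z0],[x1,y1,z1],[x1,y0,z1]),v(1,0,0)),
     (v([x0,y0,z1],[x1,y0,z1],[x1,y1,z1],[x0,y1,z1]),v(0,0,1))]
def disc(x,y,z,r): a=np.linspace(0,2*np.pi,24,endpoint=False); return np.c_[x+r*np.cos(a),y+r*np.sin(a),0*a+z]
def lid(w,):
    F=box(-70,70,-50,50,0,20); n=np.array([0,0,1.])
    F=[(p,m,None) for p,m in F]
    F.append((np.array([[-70,-50,20],[-70+w,-50,20],[-70+w,50,20],[-70,50,20.]]),n,None))
    F.append((disc(-50,0,20,9),n,None)); F.append((disc(50,0,20,6),n,None))
    F+=[(p,m,None) for p,m in box(-33,33,-12,12,20,61)]
    return F
def base(w,ej=0):
    n=np.array([0,0,1.]); F=[(p,m,None) for p,m in box(-95,95,-75,75,0,12)+box(-75,75,-55,55,12,42)]
    F.append((np.array([[-75,-55,42],[-75+w,-55,42],[-75+w,55,42],[-75,55,42.]]),n,None))
    F+=[(p,m,None) for p,m in box(-31,31,-23,23,42,48)]
    for x,r in((-50,8),(50,5)):
        F.append((np.r_[disc(x,0,42,r),disc(x,0,60,r),disc(x,0,66,r-3)],n,'hull'))
    return F
def render(cal,F,T,R,roi):
    x0,y0,x1,y1=roi; lab=np.zeros(((y1-y0)*SS,(x1-x0)*SS),np.uint8)
    C=np.array(cal["cam_to_world"])[:3,3]; ids=[0]
    for k,(p,m,h) in enumerate(F,1):
        P=p@R.T+T
        if h is None and (R@m)@(C-P.mean(0))<=0: continue
        q=proj(cal,P)
        if h: q=cv2.convexHull(q.astype(np.float32))[:,0]
        q=(q-[x0,y0]+0.5)*SS-0.5
        cv2.fillPoly(lab,[np.round(q*16).astype(np.int32)],k,shift=4); ids.append(k)
    out=[]
    for k in ids:
        m=cv2.resize((lab==k).astype(np.float32),(x1-x0,y1-y0),interpolation=cv2.INTER_AREA)
        out.append(cv2.GaussianBlur(m,(0,0),0.5))
    return np.stack(out,-1)
def Rz(a): c,s=np.cos(a),np.sin(a); return np.array([[c,-s,0],[s,c,0],[0,0,1.]])
def cost(img,cal,F,T,R,roi,wm=None):
    A=render(cal,F,T,R,roi); A=A.reshape(-1,A.shape[-1]); x0,y0,x1,y1=roi
    b=img[y0:y1,x0:x1].reshape(-1,3).astype(float)
    ok=np.ones(len(b),bool) if wm is None else wm[y0:y1,x0:x1].ravel()>0
    A=A[ok];b=b[ok]; A=A[:,A.sum(0)>0.5]
    X=np.linalg.lstsq(A,b,rcond=None)[0]; r=np.abs(A@X-b).sum(1)
    return np.sqrt(r**2+25).mean() if 0 else np.minimum(r,90).mean()
def fit(data,model,p0,z,fixw=None):
    """data: list of (img,cal,roi); p=(x,y,yaw[,w])"""
    def f(p):
        F=model(p[3]); return sum(cost(i,c,F,np.array([p[0],p[1],z]),Rz(p[2]),r) for i,c,r in data)
    s=np.array([6,6,.06,3.]); best=None
    p=np.array(p0,float)
    for sc in (1,.5,.25):
        sim=np.vstack([p]+[p+s*sc*np.eye(4)[i] for i in range(4)])
        o=minimize(f,p,method='Nelder-Mead',options=dict(initial_simplex=sim,xatol=.01,fatol=1e-4,maxiter=300)); p=o.x
    return p,o.fun
def roi_of(cal,F,T,R,pad=4):
    q=np.vstack([proj(cal,p@R.T+T) for p,_,_ in F]); a=np.floor(q.min(0)-pad).astype(int); b=np.ceil(q.max(0)+pad).astype(int)
    return (*a,*b)
def unproj(cal,u,v,z):
    f=200/np.tan(np.radians(cal["vfov"]/2)); d=np.array([(u-cal["cx"])/f,-(v-cal["cy"])/f,-1]); M=np.array(cal["cam_to_world"])
    d=M[:3,:3]@d; C=M[:3,3]; return C+d*(z-C[2])/d[2]
E
cat > m1.py <<'E'
from fit import *
from plant import get_calibration
I={n:cv2.imread(f"pics/{n}0.png") for n in("top","side")}; C={n:get_calibration(n) for n in I}
t=C["top"]; g=lambda x,y:((x+.5)/4.7-.5+235,(y+.5)/4.7-.5+140)
for nm,mod,z,pb,ps,zz in(("lid",lid,12,(579,295),(661,202),32),("base",base,0,(128,232),(178,115),64)):
    b=unproj(t,*g(*pb),zz); s=unproj(t,*g(*ps),zz); print(nm,b,s,np.linalg.norm(s-b))
    c=(b+s)/2; yaw=np.arctan2(*(s-b)[1::-1]); T=np.array([c[0],c[1],z])
    D=[(I[n],C[n],roi_of(C[n],mod(5),T,Rz(yaw))) for n in I]
    for d,l in((D[:1],"top"),(D[1:],"side"),(D,"both")):
        print(l,*fit(d,mod,[c[0],c[1],yaw,12],z))
E
python3 m1.py
```

```text
lid [ 473.64415498 -152.75640634   32.        ] [ 547.83297079 -219.90949195   32.        ] 100.06756365936977
top [ 511.35264665 -186.48622069   -0.73389566    7.82082917] 5.52758439577772
side [ 509.07427584 -187.91537156   -0.74052552   10.35449686] 24.807430261912963
both [ 509.88655822 -187.35100784   -0.73504711    8.50716129] 32.14278184395927
base [523.59414933 202.3966909   64.        ] [616.63458691 163.38906397  64.        ] 100.88665908868354
top [ 5.72171688e+02  1.83161557e+02 -3.92919762e-01  1.70338881e+01] 7.969172074515746
side [ 5.69566536e+02  1.81473028e+02 -3.90099237e-01  1.80585004e+01] 12.16237450544229
both [ 5.71213498e+02  1.82997837e+02 -3.97249386e-01  1.77384113e+01] 21.899205057500616
```

The grey base and the lid both fit consistently: hole and dowel spacing is about 100 mm, and the two cameras agree within about 2.5 mm. The lid is near (510,-187) with yaw -0.735, and the base near (571,182.5) with yaw -0.394. The crop confirms the grey base with its blue stripe and brass dowels. Next I'll work out the approach moves.

```bash
cat > mv.py <<'E'
import numpy as np,sys
from scipy.spatial.transform import Rotation as Ro
from plant import get_obs
def to(x,y,z,yaw,roll=np.pi,pitch=0):
    o=get_obs(); R=Ro.from_euler('xyz',o["tcp_rot"]); d=R.inv().apply(np.array([x,y,z])-o["tool_pos"])
    r=(R.inv()*Ro.from_euler('xyz',[roll,pitch,yaw])).as_rotvec(degrees=True)
    print("shift",np.round(d/400,4),"turn",np.round(r/30,4),"F",np.round(o["contact_force"],2),"pos",np.round(o["tool_pos"],2),"rpy",np.round(o["tcp_rot"],4),"w",round(o["grip_width"],1),"t",round(o["time"],2))
if __name__=="__main__": to(*map(float,sys.argv[1:]))
E
python3 mv.py 363 145 200 2.5625; python3 mv.py 510 -187 130 2.407
```

```text
shift [-0.6783 -0.6079  0.1085] turn [-2.600e-03 -1.000e-04  2.966e-01] F [ 0.36  0.99 -0.24] pos [215.71 478.28 243.13] rpy [-3.1403e+00 -2.0000e-04  2.7178e+00] w 91.6 t 0.1
shift [-1.3546 -1.2132  0.2842] turn [-2.600e-03  1.000e-04  5.936e-01] F [ 0.36  0.99 -0.24] pos [215.71 478.28 243.13] rpy [-3.1403e+00 -2.0000e-04  2.7178e+00] w 91.6 t 0.1
```

Call:
carry_out:
  moves: [-0.085,-0.076,0.013,0,0,0.037,1,-0.17,-0.152,0.027,0,0,0.074,1,-0.255,-0.228,0.04,0,0,0.111,1,-0.34,-0.304,0.054,0,0,0.148,1,-0.425,-0.38,0.068,0,0,0.185,1,-0.51,-0.456,0.081,0,0,0.222,1,-0.595,-0.532,0.095,0,0,0.26,1,-0.678,-0.608,0.108,0,0,0.297,1]

```text
time: 0.9
tool_pos: [363.1, 143.2, 199.9]
tcp_rot: [-3.14, 0.0, 2.562]
contact_force: [0.9, 1.0, -0.2]
grip_width: 91.6
```

```bash
python3 mv.py 510 -187 130 2.407
```

```text
shift [-0.7596 -0.4891  0.1755] turn [-2.600e-03  2.000e-04  2.953e-01] F [ 0.89  1.02 -0.19] pos [363.1  143.24 199.94] rpy [-3.1402  0.      2.5616] w 91.6 t 0.9
```

Call:
carry_out:
  moves: [-0.095,-0.061,0.022,0,0,0.037,1,-0.19,-0.122,0.044,0,0,0.074,1,-0.285,-0.183,0.066,0,0,0.111,1,-0.38,-0.245,0.088,0,0,0.148,1,-0.475,-0.306,0.11,0,0,0.185,1,-0.57,-0.367,0.132,0,0,0.222,1,-0.665,-0.428,0.154,0,0,0.26,1,-0.76,-0.489,0.1755,0,0,0.295,1]

```text
time: 1.7
tool_pos: [510.4, -188.8, 129.2]
tcp_rot: [-3.14, -0.001, 2.406]
contact_force: [0.1, 0.1, 0.6]
grip_width: 91.8
```

```bash
python3 mv.py 510 -187 100 2.407;python3 mv.py 510 -187 52 2.407
python3 - <<'E'
from plant import *
import cv2
for n in("side","top"):
    im=capture(n)[:,:,::-1]; cv2.imwrite(f"pics/{n}1.png",im)
s=cv2.imread("pics/side1.png"); t=cv2.imread("pics/top1.png")
a=cv2.resize(s[150:280,280:420],None,fx=2.8,fy=2.8,interpolation=cv2.INTER_CUBIC)
b=cv2.resize(t[140:270,300:440],None,fx=2.8,fy=2.8,interpolation=cv2.INTER_CUBIC)
cv2.imwrite("pics/c1.png",cv2.hconcat([a,b]))
E
```

```text
shift [0.0037 0.0029 0.0731] turn [-0.0026 -0.0011 -0.0021] F [0.12 0.1  0.56] pos [ 510.36 -188.83  129.24] rpy [-3.1402e+00 -6.0000e-04  2.4059e+00] w 91.8 t 1.7
shift [0.0036 0.0031 0.1931] turn [-0.0026 -0.0011 -0.0021] F [0.12 0.1  0.56] pos [ 510.36 -188.83  129.24] rpy [-3.1402e+00 -6.0000e-04  2.4059e+00] w 91.8 t 1.7
```

View pics/c1.png

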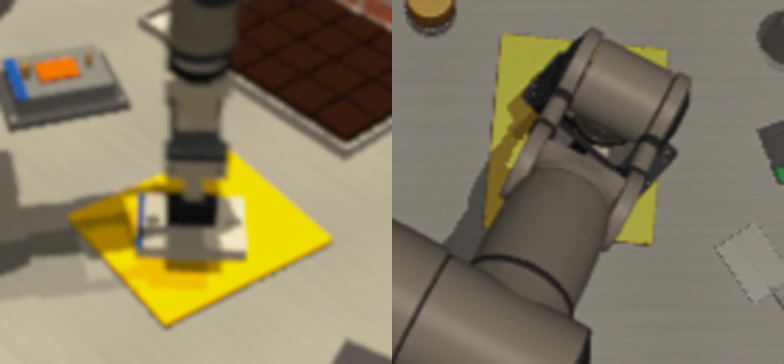

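The gripper is centred over the handle (crop left, about (192,210)). Descending.

Call:
carry_out:
  moves: [0.004,0.003,0.03,0,0,0,1,0.004,0.003,0.06,0,0,0,1,0.004,0.003,0.09,0,0,0,1,0.004,0.003,0.12,0,0,0,1,0.004,0.003,0.15,0,0,0,1,0.004,0.003,0.18,0,0,0,1,0.004,0.003,0.193,0,0,0,1,0.004,0.003,0.193,0,0,0,1]

```text
time: 2.6
tool_pos: [510.6, -189.6, 50.4]
tcp_rot: [-3.139, -0.0, 2.403]
contact_force: [0.1, 0.4, 0.2]
grip_width: 91.6
```

```bash
python3 mv.py 510 -187 52 2.407
```

```text
shift [ 0.0054  0.0038 -0.0041] turn [-0.0044 -0.0007 -0.0083] F [0.14 0.37 0.17] pos [ 510.57 -189.6    50.38] rpy [-3.1393e+00 -3.0000e-04  2.4026e+00] w 91.6 t 2.6
```

Call:
carry_out:
  moves: [0.005,0.004,-0.004,0,0,-0.008,1,0.005,0.004,-0.004,0,0,-0.008,0,0.005,0.004,-0.004,0,0,-0.008,0,0.005,0.004,-0.004,0,0,-0.008,0,0.005,0.004,-0.004,0,0,-0.008,0,0.005,0.004,-0.004,0,0,-0.008,0,0.005,0.004,-0.004,0,0,-0.008,0,0.005,0.004,-0.004,0,0,-0.008,0]

```text
time: 3.4
tool_pos: [510.2, -187.1, 52.0]
tcp_rot: [-3.139, -0.0, 2.407]
contact_force: [-0.3, 1.0, 0.1]
grip_width: 40.3
```

```bash
python3 mv.py 510 -187 52 2.407; python3 mv.py 510 -187 152 2.407
```

```text
shift [ 0.0005 -0.0001 -0.0001] turn [-0.0044 -0.0005 -0.0004] F [-0.3   1.02  0.1 ] pos [ 510.19 -187.12   51.97] rpy [-3.1393e+00 -3.0000e-04  2.4068e+00] w 40.3 t 3.4
shift [ 0.0006 -0.0007 -0.2501] turn [-0.0044 -0.0005 -0.0004] F [-0.3   1.02  0.1 ] pos [ 510.19 -187.12   51.97] rpy [-3.1393e+00 -3.0000e-04  2.4068e+00] w 40.3 t 3.4
```

Call:
carry_out:
  moves: [0,0,0,0,0,0,0,0,0,0,0,0,0,0,0,0,0,0,0,0,0,0,0,0,0,0,0,0,0,0,0,0,0,0,0,0,0,0,0,0,0,0,0,0,0,0,0,0,0,0,0,0,0,0,0,0]

```text
time: 4.2
tool_pos: [510.2, -187.1, 52.0]
tcp_rot: [-3.139, -0.0, 2.407]
contact_force: [0.7, -0.4, 0.9]
grip_width: 23.9
```

```bash
python3 mv.py 510 -187 112 2.407; python3 -c "
from plant import *;print(get_obs()['moment'])"
```

```text
shift [ 0.0005 -0.0005 -0.15  ] turn [-0.0044 -0.0005 -0.0003] F [ 0.69 -0.39  0.9 ] pos [ 510.18 -187.07   51.99] rpy [-3.1393e+00 -3.0000e-04  2.4068e+00] w 23.9 t 4.2
[ 0.09855725 -0.02416515  0.00858506]
```

Call:
carry_out:
  moves: [0,0,-0.03,0,0,0,0,0,0,-0.07,0,0,0,0,0,0,-0.12,0,0,0,0,0,0,-0.18,0,0,0,0,0,0,-0.24,0,0,0,0,0,0,-0.3,0,0,0,0,0,0,-0.34,0,0,0,0,0,0,-0.34,0,0,0,0]

```text
time: 5.0
tool_pos: [511.4, -187.4, 190.8]
tcp_rot: [-3.14, 0.005, 2.407]
contact_force: [-0.1, -1.6, -3.2]
grip_width: 23.9
```

```bash
python3 mv.py 571 182.5 188 2.7486; python3 -c "
from plant import *;print(get_obs()['moment'])"
```

```text
shift [0.5094 0.786  0.0038] turn [-0.0036  0.0084 -0.6526] F [-0.09 -1.59 -3.22] pos [ 511.43 -187.38  190.79] rpy [-3.1405  0.0046  2.4069] w 23.9 t 5.0
[-0.04267967  0.02183854 -0.03491196]
```

Call:
carry_out:
  moves: [0.04,0.06,0,0,0,-0.05,0,0.11,0.17,0,0,0,-0.14,0,0.18,0.28,0,0,0,-0.23,0,0.25,0.39,0,0,0,-0.32,0,0.32,0.5,0,0,0,-0.41,0,0.39,0.61,0,0,0.008,-0.5,0,0.46,0.71,0,-0.003,0.008,-0.59,0,0.509,0.786,0.004,-0.003,0.008,-0.652,0]

```text
time: 5.8
tool_pos: [570.5, 184.7, 186.9]
tcp_rot: [-3.14, -0.001, 2.751]
contact_force: [0.4, -0.5, -2.5]
grip_width: 23.6
```

```bash
python3 mv.py 571 182.5 125 2.7486
```

```text
shift [-0.0035 -0.0044  0.1548] turn [-0.0022 -0.0024  0.0038] F [ 0.36 -0.51 -2.47] pos [570.46 184.71 186.92] rpy [-3.1404e+00 -1.3000e-03  2.7506e+00] w 23.6 t 5.8
```

Call:
carry_out:
  moves: [-0.003,-0.004,0.02,0,0,0,0,-0.003,-0.004,0.05,0,0,0.004,0,-0.003,-0.004,0.08,0,0,0.004,0,-0.003,-0.004,0.11,0,0,0.004,0,-0.003,-0.004,0.135,0,0,0.004,0,-0.003,-0.004,0.155,0,0,0.004,0,-0.003,-0.004,0.155,0,0,0.004,0,-0.003,-0.004,0.155,0,0,0.004,0]

```text
time: 6.6
tool_pos: [571.1, 182.5, 125.1]
tcp_rot: [-3.141, -0.001, 2.748]
contact_force: [-0.5, -0.8, -2.2]
grip_width: 23.9
```

```bash
python3 mv.py 571 182.5 125 2.7486
python3 - <<'E'
from plant import *
import cv2
for n in("side","top"):
    im=capture(n)[:,:,::-1]; cv2.imwrite(f"pics/{n}2.png",im)
s=cv2.imread("pics/side2.png"); t=cv2.imread("pics/top2.png")
a=cv2.resize(s[110:220,240:360],None,fx=3.3,fy=3.3,interpolation=cv2.INTER_CUBIC)
b=cv2.resize(t[120:230,210:330],None,fx=3.3,fy=3.3,interpolation=cv2.INTER_CUBIC)
cv2.imwrite("pics/c2.png",cv2.hconcat([a,b]))
E
```

```text
shift [ 0.0003 -0.0001  0.0002] turn [-0.0018 -0.0019 -0.0012] F [-0.47 -0.76 -2.2 ] pos [571.12 182.5  125.08] rpy [-3.1406e+00 -1.0000e-03  2.7480e+00] w 23.9 t 6.6
```

View pics/c2.png

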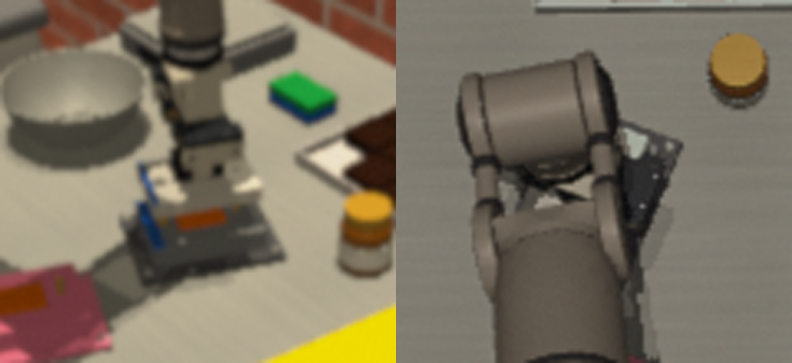

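Run:
```python
import cv2
s=cv2.imread("pics/side2.png")
cv2.imwrite("pics/c3.png",cv2.resize(s[150:200,270:335],None,fx=12,fy=12,interpolation=cv2.INTER_NEAREST))
```

```text
(no output)
```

View pics/c3.png

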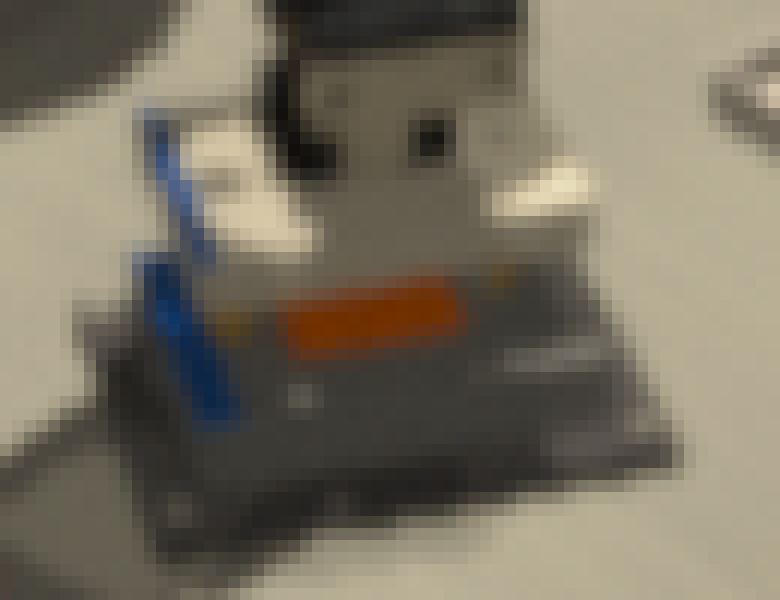

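```bash
cat > m2.py <<'E'
from fit import *
import sys
from plant import get_calibration
def run(fn,excl,p0,z,pb,ej=0,roi=(262,140,340,200),show=None,crop=(270,150,12)):
    img=cv2.imread(fn); cal=get_calibration("side"); wm=np.ones(img.shape[:2],np.uint8)
    ex=np.array(excl)/crop[2]+[crop[0],crop[1]]-.5
    cv2.fillPoly(wm,[np.round(ex*16).astype(np.int32)],0,shift=4)
    B=base(18); Rb=Rz(pb[2]); Tb=np.array([pb[0],pb[1],0])
    def scene(p):
        out=[]
        for p_,m,h in B: out.append((p_@Rb.T+Tb,Rb@m,h))
        for p_,m,h in lid(8.5)[:8]:
            R=Rz(p[2]); out.append((p_@R.T+[p[0],p[1],z],R@m,h))
        return out
    f=lambda p:cost(img,cal,scene(p),np.zeros(3),np.eye(3),roi,wm)
    p=np.array(p0,float); s=np.diag([5,5,.05])
    for sc in(1,.5,.3):
        o=minimize(f,p,method='Nelder-Mead',options=dict(initial_simplex=np.vstack([p]+[p+sc*s[i] for i in range(3)]),xatol=.01,fatol=1e-4)); p=o.x
    print("lid side fit",p,o.fun,"start cost",f(np.array(p0,float)))
    if show:
        x0,y0,x1,y1=roi; v=cv2.resize(img[y0:y1,x0:x1],None,fx=10,fy=10,interpolation=cv2.INTER_NEAREST)
        for (q,m,h) in scene(p):
            if h or m@(np.array(cal["cam_to_world"])[:3,3]-q.mean(0))<=0: continue
            cv2.polylines(v,[np.round((proj(cal,q)-[x0,y0]+.5)*10).astype(np.int32)],True,(0,255,0))
        cv2.imwrite(show,v)
    return p
E
python3 - <<'E'
from m2 import *
ex=[(255,0),(530,0),(530,100),(565,150),(490,190),(480,225),(320,220),(300,185),(255,100)]
c0=get_calibration("side")
p=run("pics/side2.png",ex,[571,182.5,-.394],85.1,(569.57,181.47,-.390),show="pics/o2.png")
I=cv2.imread("pics/side2.png")
# base refit from side image 0 at finer starts
b=cv2.imread("pics/side0.png")
for st in ([571,183,-.395,17],[569,181,-.385,18],[572,180,-.40,18]):
    T=np.array([570,182,0.]); r=roi_of(c0,base(5),T,Rz(-.39)); print(fit([(b,c0,r)],base,st,0))
E
```

```text
lid side fit [ 5.71189167e+02  1.79369300e+02 -4.39534675e-01] 68.47279385804556 start cost 68.74950511537415
(array([ 5.69337420e+02,  1.81403387e+02, -3.86011730e-01,  1.86580387e+01]), np.float64(12.10073808172486))
(array([ 5.69512773e+02,  1.81444930e+02, -3.88623128e-01,  1.80575052e+01]), np.float64(12.141226300314587))
(array([ 5.69419219e+02,  1.81275246e+02, -3.88551002e-01,  1.84734013e+01]), np.float64(12.131815678454991))
```

View pics/o2.png

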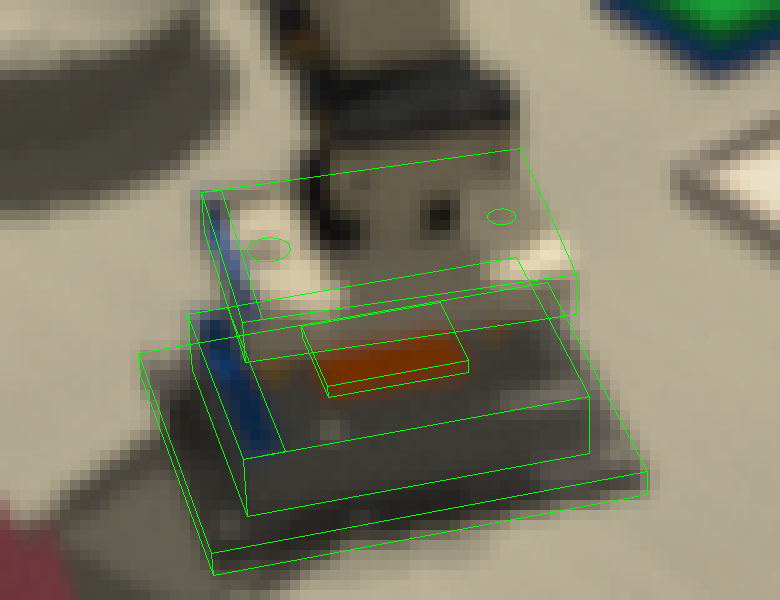

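The overlay shows the lid directly over the base, stripe to stripe. That fit is loose because background got into it, so I'll tighten the mask once and compare before lowering.

```bash
cat >> m2.py <<'E'
def lidfit(fn,z,p0,pb,excl,show=None):
    img=cv2.imread(fn); cal=get_calibration("side"); roi=(262,140,340,200)
    wm=np.zeros(img.shape[:2],np.uint8); F=lid(8.5)[:8]
    q=np.vstack([proj(cal,p@Rz(p0[2]).T+[p0[0],p0[1],z]) for p,_,_ in F[:6]])
    cv2.fillConvexPoly(wm,np.round(cv2.convexHull(q.astype(np.float32))*16).astype(np.int32),1,shift=4)
    wm=cv2.dilate(wm,np.ones((7,7)))
    cv2.fillPoly(wm,[np.round((np.array(excl)/10+[262,140]-.5)*16).astype(np.int32)],0,shift=4)
    Rb=Rz(pb[2]); B=[(p@Rb.T+[pb[0],pb[1],0],Rb@m,h) for p,m,h in base(18)]
    def f(p):
        R=Rz(p[2]); return cost(img,cal,B+[(a@R.T+[p[0],p[1],z],R@m,h) for a,m,h in F],np.zeros(3),np.eye(3),roi,wm)
    p=np.array(p0,float); s=np.diag([4,4,.04])
    for sc in(1,-.6,.4):
        o=minimize(f,p,method='Nelder-Mead',options=dict(initial_simplex=np.vstack([p]+[p+sc*s[i] for i in range(3)]),xatol=.01,fatol=1e-4)); p=o.x
    print(p,o.fun,f(np.array(p0,float)),wm.sum()); return p
E
python3 - <<'E'
from m2 import *
ex=[(265,140),(520,140),(545,215),(500,235),(480,290),(345,300),(320,240),(290,240)]
for b in ((569.4,181.4,-.388),(570.8,182.3,-.392)):
  for p0 in ([571,182.5,-.394],[569.5,181.4,-.39]): lidfit("pics/side2.png",85.1,p0,b,ex)
E
```

```text
[ 5.69767028e+02  1.79072492e+02 -4.22411864e-01] 43.47673510513073 46.104423138743975 665
[ 5.70132335e+02  1.79032527e+02 -4.24885458e-01] 41.326664576961406 43.54865487770462 665
[ 5.69326526e+02  1.79147691e+02 -4.30954758e-01] 43.71425535696891 46.35898521274108 665
[ 5.69739733e+02  1.79123521e+02 -4.22591380e-01] 41.674787843547485 43.87822965242996 665
```

Call:
carry_out:
  moves: [0,0,0.01,0,0,0,0,0,0,0.02,0,0,0,0,0,0,0.03,0,0,0,0,0,0,0.038,0,0,0,0,0,0,0.043,0,0,0,0,0,0,0.048,0,0,0,0,0,0,0.0525,0,0,0,0,0,0,0.0525,0,0,0,0]

```text
time: 7.5
tool_pos: [571.2, 182.7, 104.3]
tcp_rot: [-3.141, -0.0, 2.748]
contact_force: [-0.2, 0.9, -2.6]
grip_width: 24.1
```

```bash
cat > look.py <<'E'
import sys,cv2
from plant import *
from mv import to
n=sys.argv[1]
o=get_obs(); print("M",o["moment"].round(3)); to(571,182.5,95,2.748)
im=capture("side")[:,:,::-1].copy(); cv2.imwrite(f"pics/side{n}.png",im)
cv2.imwrite(f"pics/c{n}.png",cv2.resize(im[150:200,270:335],None,fx=12,fy=12,interpolation=cv2.INTER_CUBIC))
E
python3 look.py 5
```

```text
M [-0.007 -0.032 -0.039]
shift [ 0.0002 -0.0006  0.0233] turn [-0.0013 -0.0009  0.0007] F [-0.22  0.9  -2.59] pos [571.19 182.7  104.33] rpy [-3.1409e+00 -5.0000e-04  2.7483e+00] w 24.1 t 7.5
```

View pics/c5.png

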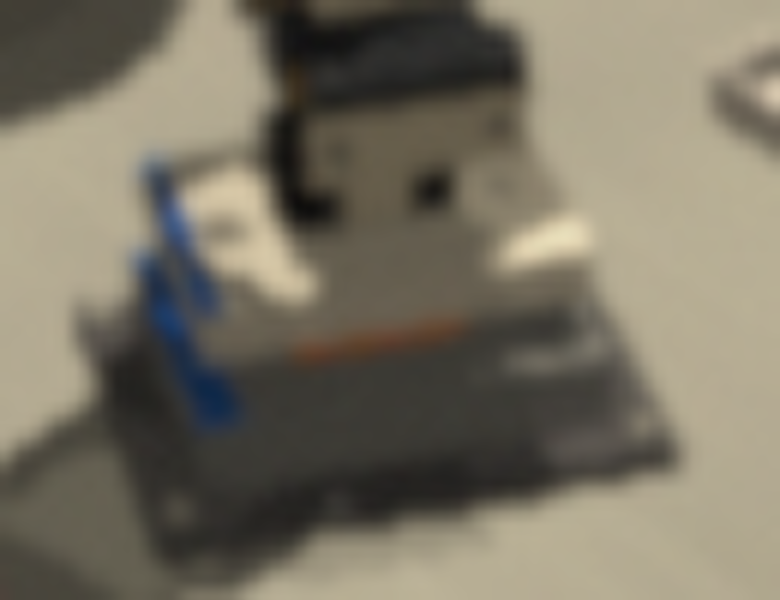

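The lid is level over the block and no contact force has appeared. Lowering gently.

Call:
carry_out:
  moves: [0,0,0.001,0,0,0,0,0,0,0.0025,0,0,0,0,0,0,0.004,0,0,0,0,0,0,0.0055,0,0,0,0,0,0,0.007,0,0,0,0,0,0,0.0085,0,0,0,0,0,0,0.01,0,0,0,0,0,0,0.01,0,0,0,0]

```text
time: 8.35
tool_pos: [571.2, 182.7, 100.4]
tcp_rot: [-3.141, -0.0, 2.748]
contact_force: [-0.5, -0.2, -1.7]
grip_width: 24.1
```

```bash
python3 look.py 6
```

```text
M [-0.016 -0.051  0.002]
shift [ 0.0003 -0.0007  0.0135] turn [-0.0012 -0.0009  0.0006] F [-0.48 -0.21 -1.69] pos [571.21 182.7  100.39] rpy [-3.1409e+00 -5.0000e-04  2.7483e+00] w 24.1 t 8.35
```

Call:
carry_out:
  moves: [0,0,0.001,0,0,0,0,0,0,0.0025,0,0,0,0,0,0,0.004,0,0,0,0,0,0,0.0055,0,0,0,0,0,0,0.007,0,0,0,0,0,0,0.0085,0,0,0,0,0,0,0.01,0,0,0,0,0,0,0.01,0,0,0,0]

```text
time: 9.2
tool_pos: [571.2, 182.7, 96.4]
tcp_rot: [-3.141, -0.0, 2.748]
contact_force: [-0.2, 0.5, -2.2]
grip_width: 23.7
```

```bash
python3 look.py 7
```

```text
M [0.04  0.033 0.021]
shift [ 0.0003 -0.0007  0.0034] turn [-0.0012 -0.0009  0.0007] F [-0.24  0.53 -2.18] pos [571.21 182.72  96.36] rpy [-3.1410e+00 -4.0000e-04  2.7484e+00] w 23.7 t 9.2
```

Call:
carry_out:
  moves: [0,0,0.002,0,0,0,0,0,0,0.005,0,0,0,0,0,0,0.008,0,0,0,0,0,0,0.011,0,0,0,0,0,0,0.014,0,0,0,0,0,0,0.017,0,0,0,0,0,0,0.0185,0,0,0,0,0,0,0.0185,0,0,0,0]

```text
time: 10.05
tool_pos: [571.2, 182.7, 88.9]
tcp_rot: [-3.141, -0.001, 2.748]
contact_force: [-0.8, -0.2, -2.9]
grip_width: 24.0
```

```bash
python3 look.py 8
```

```text
M [ 0.025  0.018 -0.054]
shift [ 0.0002 -0.0006 -0.0153] turn [-0.0014 -0.0011  0.0006] F [-0.83 -0.23 -2.88] pos [571.17 182.68  88.89] rpy [-3.1409e+00 -6.0000e-04  2.7483e+00] w 24.0 t 10.05
```

View pics/c8.png

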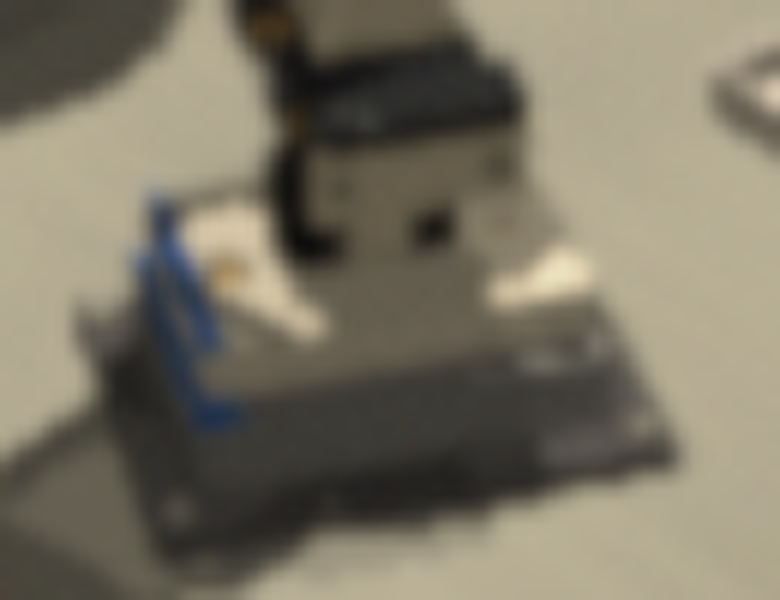

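Brass shows in the large hole at crop (230,268), so the lid is on the dowels. There is no side load. Now pressing.

Call:
carry_out:
  moves: [0,0,0.001,0,0,0,0,0,0,0.0025,0,0,0,0,0,0,0.004,0,0,0,0,0,0,0.0055,0,0,0,0,0,0,0.007,0,0,0,0,0,0,0.0085,0,0,0,0,0,0,0.01,0,0,0,0,0,0,0.01,0,0,0,0]

```text
time: 10.9
tool_pos: [571.3, 182.7, 85.1]
tcp_rot: [-3.141, -0.0, 2.748]
contact_force: [-1.9, -0.1, 3.9]
grip_width: 24.4
```

```bash
python3 look.py 9
```

```text
M [-0.082  0.383  0.037]
shift [ 0.0005 -0.0008 -0.0246] turn [-0.0009 -0.0004  0.0007] F [-1.95 -0.08  3.93] pos [571.31 182.73  85.15] rpy [-3.1411e+00 -2.0000e-04  2.7484e+00] w 24.4 t 10.9
```

Call:
carry_out:
  moves: [0,0,0.001,0,0,0,0,0,0,0.0025,0,0,0,0,0,0,0.004,0,0,0,0,0,0,0.0055,0,0,0,0,0,0,0.007,0,0,0,0,0,0,0.0085,0,0,0,0,0,0,0.009,0,0,0,0,0,0,0.009,0,0,0,0]

```text
time: 11.75
tool_pos: [571.3, 182.7, 82.0]
tcp_rot: [-3.141, 0.0, 2.748]
contact_force: [-2.7, -0.4, 8.4]
grip_width: 24.0
```

```bash
python3 look.py 10
```

```text
M [-0.225  0.609 -0.009]
shift [ 0.0006 -0.0009 -0.0326] turn [-0.0007  0.0001  0.0007] F [-2.74 -0.39  8.43] pos [571.35 182.72  81.97] rpy [-3.1412  0.      2.7484] w 24.0 t 11.75
```

Call:
carry_out:
  moves: [0,0,0.001,0,0,0,0,0,0,0.002,0,0,0,0,0,0,0.003,0,0,0,0,0,0,0.004,0,0,0,0,0,0,0.004,0,0,0,0,0,0,0.004,0,0,0,0,0,0,0.004,0,0,0,0,0,0,0.004,0,0,0,0]

```text
time: 12.6
tool_pos: [571.3, 182.7, 81.9]
tcp_rot: [-3.141, 0.001, 2.748]
contact_force: [-7.2, -0.6, 15.7]
grip_width: 23.8
```

```bash
python3 look.py 11
```

```text
M [-0.369  1.115 -0.003]
shift [ 0.0005 -0.0008 -0.0327] turn [-0.0002  0.0013  0.0008] F [-7.16 -0.64 15.69] pos [571.32 182.7   81.91] rpy [-3.1415e+00  7.0000e-04  2.7484e+00] w 23.8 t 12.6
```

View pics/c11.png

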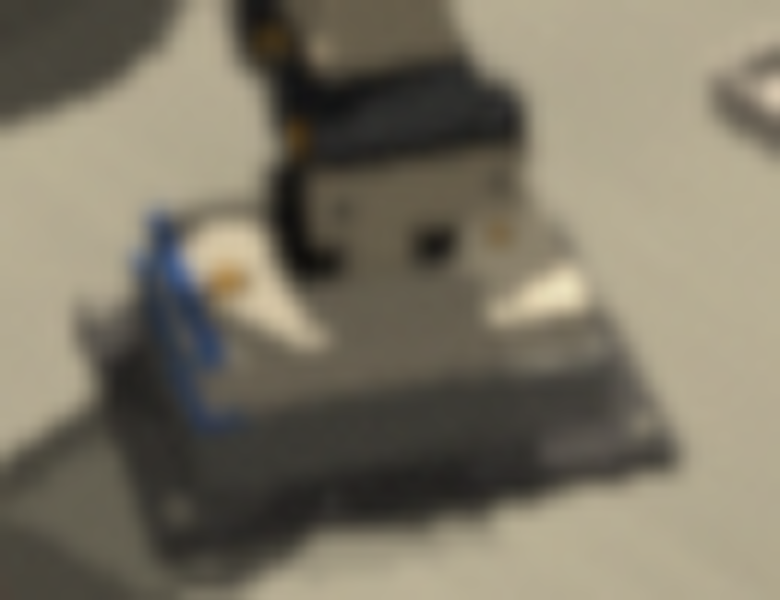

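Call:
carry_out:
  moves: [0,0,0.004,0,0,0,0,0,0,0.0042,0,0,0,0,0.0003,0,0.0045,0,0,0,0,0.0005,-0.0002,0.0048,0,0,0,0,0.0007,-0.0003,0.005,0,0,0,0,0.0009,-0.0004,0.0053,0,0,0,0,0.001,-0.0004,0.0055,0,0,0,0,0.001,-0.0004,0.0055,0,0,0,0]

```text
time: 13.45
tool_pos: [571.3, 182.7, 81.9]
tcp_rot: [3.141, 0.002, 2.749]
contact_force: [-5.3, -2.3, 19.0]
grip_width: 23.9
```

```bash
python3 look.py 12; python3 look.py 13
```

```text
M [-0.458  1.422  0.021]
shift [ 0.0005 -0.0008 -0.0327] turn [0.0014 0.0046 0.0012] F [-5.27 -2.29 19.03] pos [571.34 182.73  81.91] rpy [3.1409e+00 2.4000e-03 2.7486e+00] w 23.9 t 13.45
M [-0.477  1.367  0.048]
shift [ 0.0005 -0.0009 -0.0327] turn [0.0015 0.0046 0.0013] F [-5.79 -2.01 18.08] pos [571.34 182.75  81.92] rpy [3.1408e+00 2.4000e-03 2.7487e+00] w 23.9 t 13.5
```

View pics/side13.png

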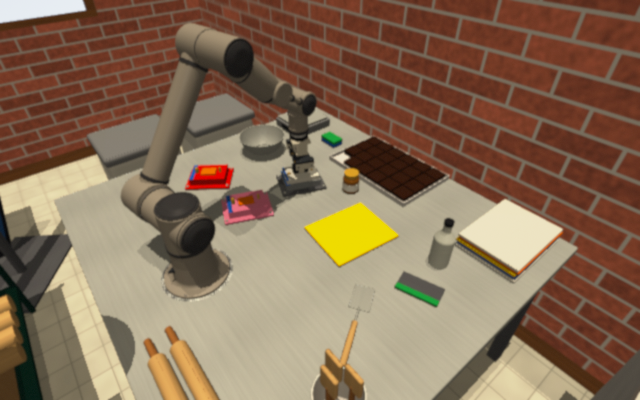

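The hard stop is at TCP z 81.9, which puts the underside at about 41.9 mm against the 42 mm mating face. The net down force of about 21 N exceeds the spring's 10 N by about 11 N. The tool tilt is 2.4 mrad, and the force is steady. Handing in.

```bash
python3 -c "
from plant import *
print(close_job()); o=get_obs(); print(o['time'],o['tool_pos'],o['contact_force'],o['grip_width'])"
```

```text
the job is handed in; nothing more can be done
None
the job is handed in; nothing more can be done
```

The mould is closed and handed in at about 13.5 s, with the gripper still holding the lid pressed down. The hand-in gave no verdict, so what follows rests on my last readings.

I took the white top half by its handle, turned it about 20° and lowered it onto both dowels of the grey base. I then pressed it against the sprung pad to a hard stop.

**Last checks**
- **Height:** the TCP stopped at z 81.9 mm. That puts the underside at about 41.9 mm, against the mating face at 42 mm.
- **Force:** contact force was about 18–19 N upward, steady. Allowing for the lid's weight and the 10 N spring, about 11 N presses the halves together, against the 5 N needed.
- **Level and grip:** the tool was tilted 2.4 mrad and the fingers were 23.9 mm apart on the 24 mm handle.
- **Dowels:** brass shows in both holes in the last close-up. The scraper, jar, bottle and bowl look undisturbed in the final picture.

**Disagreements**
- The two cameras differed by 2–3 mm, so I used their mean.
- A side-camera fit of the held lid, partly hidden by the gripper, read up to about 3.5 mm and 1.7° off. I set it aside as a poor fit, and the lid went down without touching.
- A sideways force of about 6 N remained while pressing.

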